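# Slide the loaded bottle carrier into its bench bay and latch it in

### The job

The full bottle carrier stands in front of its parking bay. It is heavy, narrow and stands on small rubber feet, so do not lift it and do not use its handles: push it with your fingertips low on its near wall, close to the bench, so that it slides upright without tipping, between the flared rails and fully home against the rubber bumpers of the back stop. Then push the swivel latch on the right-hand rail round until it stops across the front of the carrier; keep off the bottles and the jar, and leave the other things on the bench alone.

Things in the scene. Friction and masses are not known exactly. Their poses are not given: they have to be found in the camera images.
- bay: parking bay fixed to the bench: two parallel dark steel side rails 24 mm high, 4 mm thick, 214 mm apart inside, and a back stop 36 mm high with rubber bumpers. Origin on the bench where the centre of the carrier's underside lies when fully home; x points into the bay, y left along its mouth, z up. Bumper faces at x = +38 mm; straight rails from x = -60 to +58 mm. Yaw within 0.25 rad
- mouth (a point): centre of the bay's open mouth, on the bench at x = -85 mm, y = 0 of the bay's frame. From here lead-ins 22 mm high narrow from 242 mm apart to the 214 mm of the straight rails, which begin at x = -60 mm
- carrier: stainless-steel bottle carrier, 76 mm deep (x) x 206 mm wide (y), corners rounded to 8 mm, walls 3 mm thick from 6 to 78 mm above the bench. Origin on the bench at the centre of its underside; x points to its far wall, y to its left, z up. Starts 130 to 155 mm short of home, within 10 mm of the bay's centre line, turned up to 0.12 rad against the bay. Home: the same pose as bay
- near_wall (a point): middle of the carrier's near wall (the plane x = -38 mm of its frame), 15 mm above the bench: a good height to push. The wall is smooth (friction about 0.3). Loaded mass about 1 kg; the rubber feet grip, sliding takes about 7 to 12 N. The feet are only 44 mm apart over their outsides in x: pushed at or above 40 mm from the bench it may tip, below 25 mm it slides
- handle_left: carrying hoop of 7 mm bar with a black grip on the carrier's left end wall, top 107 mm above the bench; not to be touched. Origin at bench level under it, 103.5 mm left of the carrier's centre
- handle_right: the same hoop on the right end wall, 103.5 mm right of the carrier's centre; not to be touched.
- bottle_left: closed glass bottle with a blue cap, 56 mm diameter, 101 mm high, standing loosely in the left place of the carrier, 9 mm above the bench (68.5 mm left of the carrier's centre). Origin at the centre of its underside, z up.
- bottle_right: the same bottle in the right place of the carrier (68.5 mm right of its centre). Origin at the centre of its underside, z up.
- jar: closed white jar with a red lid, 65 mm diameter, 80 mm high, standing loosely in the middle place of the carrier. Origin at the centre of its underside, z up.
- latch (a joint): swivel latch, a flat steel bar on a vertical pivot at the front of the right-hand rail. 0 = open, 2.44 rad = closed at its stop; turns clockwise seen from above as it closes, stays where left (0.7 N at the pin moves it). In the bay's frame the bar points from the pivot at 230 degrees - value (anticlockwise from +x): closed at 90 degrees (+y, across the mouth). Starts between 0 and 0.5 rad
- latch_pivot (a point): pivot axis of the latch, 31 mm above the bench; in the bay's frame x = -48, y = -119 mm. The bar is 14 mm wide, 26 to 36 mm above the bench, and reaches 73 mm from the pivot; rail, pivot block and lead-in below it are up to 25 mm high, the bolt head on the pivot 42 mm. Closed, it stands 3 mm in front of the home carrier's near wall; it closes only when the carrier is home
- latch_pin (a point): the black thumb pin of the latch, 12 mm diameter, upright, from 36 to 66 mm above the bench, 60 mm from the pivot; the point is half-way up it, 52 mm above the bench
- amber_bottle: brown glass bottle with a black cap, 62 mm diameter, 126 mm high, standing loose to the left of the bay; leave it alone. Origin at the centre of its underside.
- timer: white bench timer, 62 x 66 x 19 mm, lying loose to the left of the bay; leave it alone. Origin at the centre of its underside.
- vial_1: small vial with a white cap, 21 mm diameter, 49 mm high, standing loose to the right of the bay; leave it alone. Origin at the centre of its underside.
- vial_2: small brown vial with a black cap, 21 mm diameter, 49 mm high, standing beside the other vial; leave it alone. Origin at the centre of its underside.
Not all that is in view belongs to the job. Of the things that look like the jar, the largest one is meant.

How it is judged:
On the way, in this order (a step that is already met when the one before it is completed fails the run):
1. the carrier has been slid fully home in the bay, the latch still open (x of carrier in the frame of bay above -0.005 m and angle between the x axis of carrier and the x axis of bay, either way round below 0.05 rad and value of joint latch below 1 rad), for 0.2 s.
2. the latch is swung closed across the front of the carrier (value of joint latch above 2.3 rad), for 0.2 s.
At the end, for the whole second after the job is handed in: the carrier stands upright (within 0.05 rad) and at rest in the bay, within 5 mm of fully home and square to it within 0.05 rad, with its two bottles and jar upright in their places, and the latch is closed to at least 2.3 rad (of 2.44) (x of carrier in the frame of bay between -0.005 and 0.006 m and horizontal distance between carrier and bay below 0.012 m and angle between the x axis of carrier and the x axis of bay, either way round below 0.05 rad and angle between carrier's own z axis and vertical below 0.05 rad and height (world z) of carrier below 0.006 m and value of joint latch above 2.3 rad and angle between each of bottle_left, bottle_right, jar's own z axis and vertical below 0.2 rad and horizontal distance between each of bottle_left, bottle_right and carrier below 0.09 m and horizontal distance between jar and carrier below 0.03 m and linear speed of carrier below 0.01 m/s); the robot touches nothing.
It fails at once if the carrier tips more than 0.15 rad (angle between carrier's own z axis and vertical above 0.15 rad).
It fails at once if the carrier is lifted (height (world z) of carrier above 0.012 m).
It fails at once if a handle of the carrier is used (contact force between the fingers and handle_left above 1 N or contact force between the fingers and handle_right above 1 N).
It fails at once if a bottle or the jar is pushed or taken hold of (contact force between any of the arm, the fingers and bottle_left above 1 N or contact force between any of the arm, the fingers and bottle_right above 1 N or contact force between any of the arm, the fingers and jar above 1 N).
It fails at once if one of the other things on the bench is moved more than 20 mm (distance of any of amber_bottle, timer, vial_1, vial_2 from where it was at the start of the episode above 0.02 m).
It also fails if it takes over 64 s, if anything falls off the work surface, if the arm or the gripper's body presses on something with over 40 N, if the wrist force passes 120 N, or if a joint passes its speed limit or range.

### The arm

A 7-joint arm with a two-finger parallel gripper is mounted at the origin on a cart in front of the work surface, level with it; the furniture and walls round the work are solid. World frame = base frame: x ahead of the robot, y to its left, z up, the work surface at z = 0. Lengths are in m, angles in rad, forces in N, time in s.
With the tool pointing down it reaches from about 0.4 to 0.85 m from the base axis. Payload 10.4 kg.
Tool frame: the origin (TCP) lies midway between the tips of the shut fingers; the grasp point (between the pads) lies 19 mm behind it; z points along the fingers, y is the direction in which the jaws open and shut (so a half turn about z gives the same grasp; the last joint's range is limited). The gripper opens to 87 mm and grips with 3 to 60 N. Pads are 19 mm wide; open, the fingers measure 117 mm over their backs; the gripper's body (75 mm by 190 mm) begins 51 mm behind the grasp point.
Start: joints at [-1.328, 0.332, -0.065, 1.46, 0.022, 1.35, -0.088], TCP at [0.164, 0.603, 0.223] pointing down, gripper open.
Joint ranges: [-2.6, 2.6], [-0.5, 2.12], [-1.47, 1.34], [0.16, 2.42], [-1.27, 4.41], [0.06, 2.06], [-2.6, 2.6]. Speed limits (rad/s): [2.22, 2.22, 2.79, 2.79, 3.14, 3.14, 3.14].

### API

Orientations are given as a unit quaternion [x, y, z, w].
In Python, from bench import r gives the robot as it stands.
- The arm moves only by the tool step_arm, never from a script. Its argument "increments" is a list of rows, each a list of 2 entries, a list of its own where there are three numbers: the shift along the tool's x, y, z in m, then the turn, a rotation vector about the tool's x, y, z in rad. A call has 1 to 5 rows; each row is the pose to reach, as a shift and turn from the pose measured when the call began, along the tool's axes at that moment; what a row does not reach only later rows make up. A row lasts 1/10 s, in which the tool goes at most 50 mm and 8.59 degrees, less where a joint would pass 70% of its speed; a pose out of reach is approached as far as the arm can. A call with a gripper value outside its range is refused whole. "hand" is the closure, from -1 (fully open) to 1 (shut), so that 0 is half open, set as the call begins (left out, the last holds). The fingers move at their own pace and stop on an object; "grip_force" is the grip in N (left out, the last holds). Time passes only in rows, so rows that repeat a pose let the fingers close. It gives the time, the measured TCP pose, the force and the opening at its end, in the units of the state.
- r.read_state(): the state, without advancing time (a new reading comes with each control period).
- r.camera(name): name is "scene" or "top" or "wrist"; returns a dict with "pixels" (384x512x3 uint8, blue, green, red), "camera_matrix" (3x3 intrinsics, pixels), "k1" (the pictures are not rectified: a ray, as slopes to the right and down, at radius r is drawn at 1 + k1 r^2 times it, then the intrinsics apply), "extrinsics" (4x4, takes a point from camera to world coordinates). Camera axes: x right, y up, looking along -z (the intrinsics and any distortion apply to the point x, -y, -z); pixel columns grow to the right and rows downward; lengths in m; the calibration is good to about 2 mm. A picture is of the moment at which its call begins. There is no depth.
- r.close_job(): hands the job in, once; it reports no verdict.
The state is a dict: "time": time; "joint_positions": joint angles; "joint_vel": joint speeds; "joint_torque": joint torques, N m; "ee_pos": TCP position; "eef_rot": TCP orientation; "ft_force": force on the tool from outside, world axes, zero at the start; "torque": the same for the moment, N m; "width": finger opening in m.
Only numpy, scipy, OpenCV 4.12 (cv2) and the standard library are available. Lean on these libraries where they do the work, as an engineer would, in place of code of your own. Each camera call takes 0.05 s, during which the arm holds its last target.

## Working session

There is one attempt and no reset: what is moved stays moved. The work goes in short steps, Python scripts to look and compute and a tool call to move; the robot and the scene stay as the last step left them, time stands still between calls to the robot, and variables do not carry over. Pictures are saved under pics/ and viewed, and the job is handed in when it is done.

Besides the shell and the picture viewer there is one more tool, called after "Emit:" by a JSON object that holds its "op" and its "data", one argument or row to a line. step_arm: Moves the arm, as the interface text tells. Its arguments: {"type":"object","properties":{"increments":{"type":"array"},"hand":{"type":"number"},"grip_force":{"type":"number"}},"required":["increments"]}

```bash
mkdir -p pics
cat > h.py <<'E'
import numpy as np, cv2
from bench import r
from scipy.spatial.transform import Rotation as R
def snap(n,f):
    c=r.camera(n); cv2.imwrite('pics/'+f+'.png',c['pixels']); np.savez('pics/'+f+'.npz',K=c['camera_matrix'],k1=c['k1'],E=c['extrinsics'],p=c['pixels']); return c
def load(f): return np.load('pics/'+f+'.npz')
def world(f,uv,z):
    d=load(f);K=d['K'];k=float(d['k1']);E=d['E'];out=[]
    for (u,v) in uv:
        q=cv2.undistortPoints(np.array([[[u,v]]],float),K,np.array([k,0,0,0,0.]))[0,0]
        ray=E[:3,:3]@np.array([q[0],-q[1],-1]);o=E[:3,3]
        out.append(o+ray*(z-o[2])/ray[2])
    return np.array(out)
def proj(f,P):
    d=load(f);K=d['K'];k=float(d['k1']);E=d['E']
    c=(np.atleast_2d(P)-E[:3,3])@E[:3,:3]
    x=c[:,0]/-c[:,2];y=-c[:,1]/-c[:,2];s=1+k*(x*x+y*y)
    return np.c_[K[0,0]*x*s+K[0,2],K[1,1]*y*s+K[1,2]]
E
python3 - <<'E'
from h import *
for n in('scene','top','wrist'): snap(n,n+'0')
s=r.read_state();print(s)
for n in('scene','top','wrist'):
  d=load(n+'0');print(n,d['E'],d['K'],d['k1'])
E
```

```text
{'time': 0.15, 'joint_positions': array([-1.32761852,  0.33270905, -0.06467686,  1.46070811,  0.02157977,
        1.34989031, -0.08849403]), 'joint_vel': array([ 1.51564411e-06, -4.50785537e-03,  8.10293575e-04, -1.56325747e-03,
       -4.43348486e-04, -9.91502397e-04, -2.11480583e-03]), 'joint_torque': array([ 4.96482935e-04, -6.23635411e+01,  2.45641416e-02, -3.90142822e+01,
       -6.13270886e-02,  3.72377818e-02,  8.02201203e-05]), 'ee_pos': array([0.16409671, 0.60279104, 0.2219669 ]), 'eef_rot': array([ 1.32500228e-01,  9.91182843e-01, -5.07648589e-04, -5.26596433e-05]), 'ft_force': array([-0.3195245 ,  0.06122692, -0.56538212]), 'torque': array([ 0.05905156, -0.02946386,  0.02062089]), 'width': 0.08726409443590515}
scene [[ 0.90740051  0.23708008 -0.34701202  0.26072812]
 [-0.42014506  0.53161738 -0.73543259 -0.71058588]
 [ 0.01012121  0.81312729  0.58199791  0.66969899]
 [ 0.          0.          0.          1.        ]] [[453.35589734   0.         254.14116575]
 [  0.         453.35589734 192.16229428]
 [  0.           0.           1.        ]] 0.042205450037633235
top [[-1.53065479e-02  9.98889890e-01 -4.45499316e-02  5.53458631e-01]
 [-9.99881859e-01 -1.53539952e-02 -7.23030836e-04  6.56864232e-02]
 [-1.40624763e-03  4.45336013e-02  9.99006897e-01  9.28937128e-01]
 [ 0.00000000e+00  0.00000000e+00  0.00000000e+00  1.00000000e+00]] [[376.94147519   0.         253.54460656]
 [  0.         376.94147519 191.52409959]
 [  0.           0.           1.        ]] 0.008831676987260876
wrist [[ 0.26287756 -0.927177   -0.26690484  0.09130247]
 [ 0.96482567  0.25186917  0.07532164  0.62192354]
 [-0.00261139 -0.27731701  0.96077492  0.38394325]
 [ 0.          0.          0.          1.        ]] [[289.02372726   0.         256.12364544]
 [  0.         289.02372726 191.77102542]
 [  0.           0.           1.        ]] -0.05188180593740635
```

View pics/scene0.png

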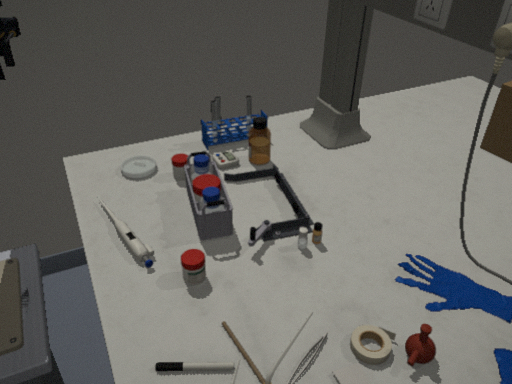

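View pics/top0.png

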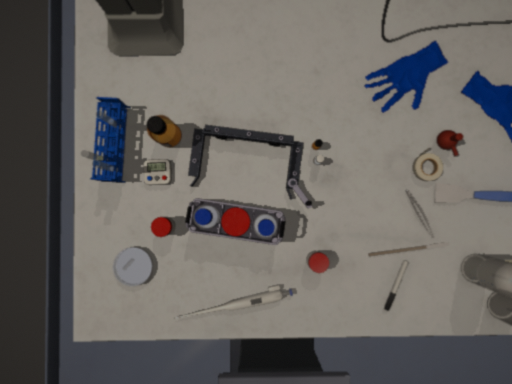

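Run:
```python
from h import *
p=load('top0')['p'][110:260,170:330]
cv2.imwrite('pics/c1.png',cv2.resize(p,None,fx=5,fy=4*5/4,interpolation=cv2.INTER_CUBIC)[:600*2])
a=cv2.resize(load('top0')['p'][115:215,180:325],None,fx=5.5,fy=5.5,interpolation=cv2.INTER_CUBIC);cv2.imwrite('pics/c1.png',a)
a=cv2.resize(load('top0')['p'][185:255,175:320],None,fx=5.5,fy=5.5,interpolation=cv2.INTER_CUBIC);cv2.imwrite('pics/c2.png',a)
```

```text
(no output)
```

View pics/c1.png

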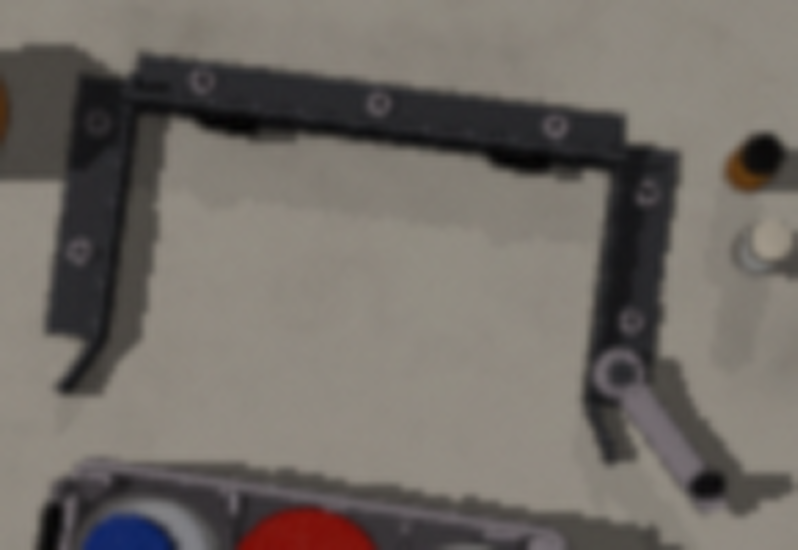

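View pics/c2.png

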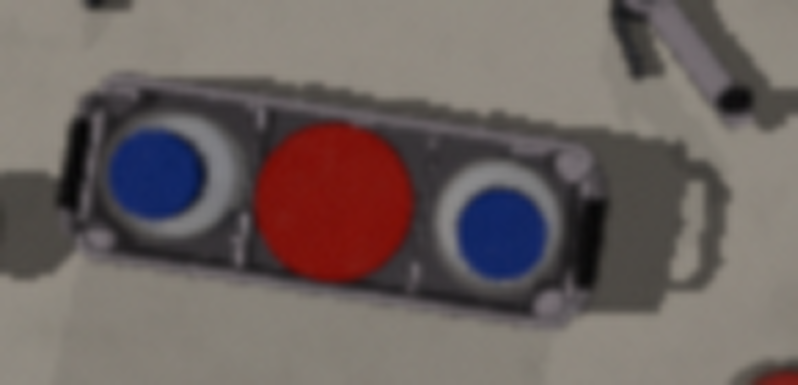

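Run:
```python
from h import *
def c1(l): return [(180+(x+.5)/5.5-.5,115+(y+.5)/5.5-.5) for x,y in l]
def c2(l): return [(175+(x+.5)/5.5-.5,185+(y+.5)/5.5-.5) for x,y in l]
ang=lambda a,b:np.arctan2(*(b-a)[[1,0]])
st=world('top0',c1([(137,98),(625,160)]),.036); print('stop',st,ang(st[1],st[0])-np.pi/2)
L=world('top0',c1([(133,105),(103,335)]),.024);print('L',L,ang(L[1],L[0]))
Rr=world('top0',c1([(613,180),(588,400)]),.024);print('R',Rr,ang(Rr[1],Rr[0]))
pv=world('top0',c1([(620,372)]),.042)[0];pin=world('top0',c1([(709,485)]),.066)[0];print('pv',pv,pin,np.linalg.norm((pv-pin)[:2]))
C=world('top0',c2([(112,73),(590,147),(560,326),(80,248)]),.078);print(C)
f=ang(C[1],C[0])-np.pi/2;n=ang(C[2],C[3])-np.pi/2;print(f,n)
cc=world('top0',c2([(156,174),(501,234)]),.110);j=world('top0',c2([(334,201)]),.089)
print('caps',cc,cc.mean(0),ang(cc[1],cc[0])-np.pi/2,np.linalg.norm(cc[0]-cc[1]),j)
```

```text
stop [[ 0.73633939  0.18125097  0.036     ]
 [ 0.70597177 -0.0299999   0.036     ]] -0.14277335132325208
L [[0.73572152 0.18459367 0.024     ]
 [0.63447203 0.19870264 0.024     ]] -0.13845697430434806
R [[ 0.69926835 -0.02584467  0.024     ]
 [ 0.60271532 -0.01302434  0.024     ]] -0.13200797769004058
pv [ 0.61354109 -0.02539925  0.042     ] [ 0.56425323 -0.05899759  0.066     ] 0.05965016269759859
[[0.5791114  0.1988046  0.078     ]
 [0.54576872 0.00316114 0.078     ]
 [0.47300202 0.01677394 0.078     ]
 [0.50772767 0.21247576 0.078     ]]
-0.1688038845674873 -0.1756137551903305
caps [[0.53805141 0.17678608 0.11      ]
 [0.51239452 0.04118257 0.11      ]] [0.52522296 0.10898432 0.11      ] -0.18699475151989997 0.13800938323695103 [[0.52566045 0.10781013 0.089     ]]
```

```bash
cat >> h.py <<'E'
B=np.array([.6776,.0857,0]);YAW=-.14
def bayR(y=None):
    y=YAW if y is None else y
    return R.from_euler('z',y).as_matrix()
def b2w(p): return B+bayR()@np.array(p,float)
def w2b(p): return bayR().T@(np.array(p,float)-B)
def tool(th,yaw=0):
    M=bayR(YAW+yaw);ex,ey,ez=M.T
    z=-np.cos(th)*ez+np.sin(th)*ex
    return R.from_matrix(np.c_[np.cross(ey,z),ey,z])
def inc(p,rot,b=True):
    s=r.read_state();T=R.from_quat(s['eef_rot'])
    pw=b2w(p) if b else np.array(p)
    d=T.inv().apply(pw-s['ee_pos']);w=(T.inv()*rot).as_rotvec()
    print('t %.2f bayTCP %s F %s w %.3f'%(s['time'],np.round(w2b(s['ee_pos'])*1e3,1),np.round(bayR().T@s['ft_force'],1),s['width']))
    print('inc',np.round(d,4),np.round(w,3),'rows>=',np.linalg.norm(d)/.05,np.linalg.norm(w)/.15)
E
python3 - <<'E'
from h import *
print(b2w([-.240,0,.16]),b2w([-.240,0,.012]))
inc([-.240,0,.16],tool(.5))
print(world('top0',[(236,305),(160,227),(318,262)],.02))
E
```

```text
[0.43994816 0.11919035 0.16      ] [0.43994816 0.11919035 0.012     ]
t 0.15 bayTCP [-580.6  440.4  222. ] F [-0.3  0.  -0.6] w 0.087
inc [-0.3932 -0.3941  0.0624] [-0.032 -0.499 -0.123] rows>= 11.20363424804958 3.4352754928678886
[[ 0.32432293  0.1122338   0.02      ]
 [ 0.51212321  0.29241271  0.02      ]
 [ 0.422905   -0.08522443  0.02      ]]
```

Emit:
{"op": "step_arm", "data": {
  "increments": [
    [[-0.03,-0.03,0],[0,0,0]],
    [[-0.06,-0.06,0],[0,0,0]],
    [[-0.09,-0.09,0],[0,0,0]],
    [[-0.12,-0.12,0],[0,-0.05,0]],
    [[-0.15,-0.15,0],[0,-0.1,0]]
  ],
  "hand": -1
}}

```text
time: 0.65
ee_pos: [0.2706, 0.4167, 0.2219]
eef_rot: [0.133, 0.99, -0.007, 0.05]
ft_force: [-0.0, 0.2, 0.1]
width: 0.0868
```

```bash
python3 -c "
from h import *
inc([-.240,0,.2],tool(.5))"
```

```text
t 0.65 bayTCP [-449.2  271.   221.9] F [-0.1  0.2  0.1] w 0.087
inc [-0.2383 -0.2423  0.0467] [-0.039 -0.398 -0.122] rows>= 6.8605942592238485 2.7850584389691035
```

Emit:
{"op": "step_arm", "data": {
  "increments": [
    [[-0.035,-0.035,0.005],[0,-0.06,-0.02]],
    [[-0.07,-0.07,0.01],[-0.01,-0.14,-0.04]],
    [[-0.105,-0.105,0.015],[-0.02,-0.22,-0.07]],
    [[-0.14,-0.14,0.02],[-0.03,-0.3,-0.1]],
    [[-0.175,-0.175,0.03],[-0.039,-0.398,-0.122]]
  ]
}}

```text
time: 1.15
ee_pos: [0.3956, 0.2012, 0.211]
eef_rot: [0.067, 0.966, -0.017, 0.249]
ft_force: [0.3, -0.7, 1.0]
width: 0.0872
```

```bash
python3 -c "
from h import *
inc([-.240,0,.16],tool(.5))"
```

```text
t 1.15 bayTCP [-295.4   75.   211. ] F [ 0.4 -0.7  1. ] w 0.087
inc [-0.0238 -0.0751  0.0713] [0.001 0.004 0.001] rows>= 2.125831281324053 0.028849091173443125
```

Emit:
{"op": "step_arm", "data": {
  "increments": [
    [[-0.008,-0.025,0.024],[0,0,0]],
    [[-0.016,-0.05,0.048],[0,0,0]],
    [[-0.024,-0.075,0.071],[0,0,0]],
    [[-0.024,-0.075,0.071],[0,0,0]]
  ]
}}

```text
time: 1.55
ee_pos: [0.4397, 0.1153, 0.1581]
eef_rot: [0.069, 0.966, -0.018, 0.247]
ft_force: [-0.6, -0.2, 1.0]
width: 0.0872
```

```bash
python3 -c "
from h import *
inc([-.240,0,.04],tool(.5))
snap('wrist','w1');snap('top','t1')"
```

```text
t 1.55 bayTCP [-239.7   -3.9  158.1] F [-0.6 -0.3  1. ] w 0.087
inc [0.057  0.004  0.1034] [-0.003  0.001 -0.002] rows>= 2.3625909983357714 0.02565330859391288
```

View pics/w1.png

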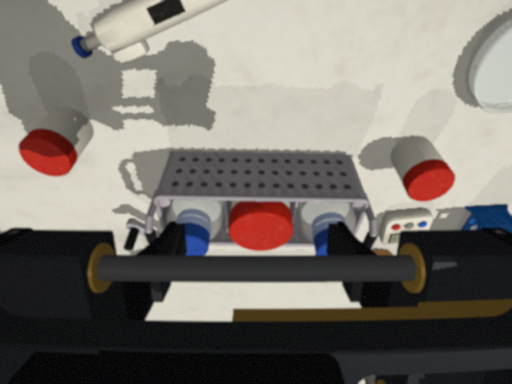

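View pics/t1.png

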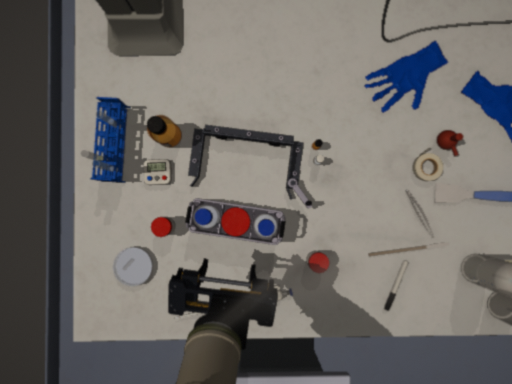

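Emit:
{"op": "step_arm", "data": {
  "increments": [
    [[0.014,0.001,0.026],[0,0,0]],
    [[0.028,0.002,0.052],[0,0,0]],
    [[0.043,0.003,0.078],[0,0,0]],
    [[0.057,0.004,0.103],[0,0,0]],
    [[0.057,0.004,0.103],[0,0,0]]
  ]
}}

```text
time: 2.15
ee_pos: [0.4479, 0.1168, 0.0846]
eef_rot: [0.065, 0.962, -0.029, 0.263]
ft_force: [0.6, 0.2, 0.1]
width: 0.0871
```

```bash
python3 -c "
from h import *
inc([-.225,0,.013],tool(.5))
snap('scene','s2')"
```

```text
t 2.15 bayTCP [-231.8   -1.2   84.6] F [0.6 0.3 0.1] w 0.087
inc [0.0307 0.0028 0.065 ] [-0.02   0.036  0.01 ] rows>= 1.4387376956090465 0.28347737501555154
```

View pics/s2.png

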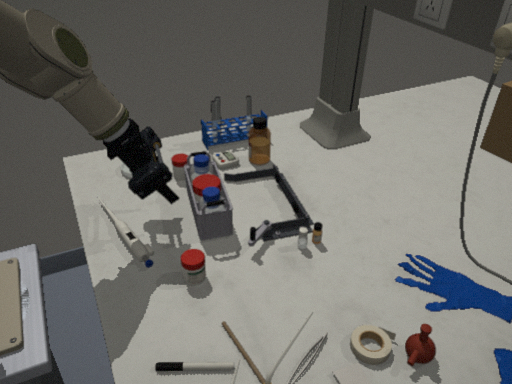

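```bash
python3 -c "
from h import *
np.set_printoptions(precision=3,suppress=True)
s=r.read_state();print(s['joint_positions'],s['joint_vel'])
inc([-.225,0,.04],tool(.5))"
```

```text
[-0.401 -0.144 -0.234  2.415  0.665  0.589  0.286] [-0.186 -0.03   0.227  0.008 -0.019  0.062  0.036]
t 2.20 bayTCP [-231.9   -3.1   83.2] F [-2.5  1.2 -2.2] w 0.087
inc [0.016 0.004 0.041] [-0.023  0.035  0.009] rows>= 0.8781227055796113 0.2851247269382423
```

```bash
python3 -c "
from h import *
inc([-.214,0,.05],tool(.35))"
```

```text
t 2.20 bayTCP [-231.9   -3.1   83.2] F [-2.5  1.2 -2.2] w 0.087
inc [0.0015 0.004  0.0377] [-0.023  0.185  0.007] rows>= 0.7580644854965527 1.245240142462072
```

Emit:
{"op": "step_arm", "data": {
  "increments": [
    [[0,0.002,0.01],[-0.012,0.12,0.003]],
    [[0.0015,0.004,0.025],[-0.023,0.185,0.007]],
    [[0.0015,0.004,0.038],[-0.023,0.185,0.007]],
    [[0.0015,0.004,0.038],[-0.023,0.185,0.007]]
  ]
}}

```text
time: 2.6
ee_pos: [0.466, 0.116, 0.0491]
eef_rot: [0.069, 0.982, -0.013, 0.173]
ft_force: [-0.9, -0.2, -0.3]
width: 0.0871
```

```bash
python3 -c "
from h import *
np.set_printoptions(precision=3,suppress=True)
s=r.read_state();print(s['joint_positions'],s['joint_vel'])
inc([-.214,0,.015],tool(.35))"
```

```text
[-0.412  0.012 -0.077  2.289  0.375  0.587  0.655] [-0.001 -0.047 -0.029  0.025  0.     0.029 -0.006]
t 2.60 bayTCP [-213.8    0.5   49.1] F [-0.9 -0.4 -0.3] w 0.087
inc [ 0.012 -0.     0.032] [-0.001 -0.001  0.   ] rows>= 0.6819147165637779 0.010113858237205212
```

Emit:
{"op": "step_arm", "data": {
  "increments": [
    [[0.004,0,0.011],[0,0,0]],
    [[0.008,0,0.022],[0,0,0]],
    [[0.012,0,0.032],[0,0,0]],
    [[0.012,0,0.032],[0,0,0]]
  ]
}}

```text
time: 3.0
ee_pos: [0.4641, 0.1157, 0.0131]
eef_rot: [0.068, 0.983, -0.013, 0.172]
ft_force: [0.2, -0.5, -0.0]
width: 0.087
```

```bash
python3 -c "
from h import *
np.set_printoptions(precision=3,suppress=True)
s=r.read_state();print(s['joint_positions'])
inc([-.200,0,.015],tool(.35))
snap('scene','s3');snap('top','t3')
a=cv2.resize(load('s3')['p'][110:260,80:280],None,fx=4,fy=4,interpolation=cv2.INTER_CUBIC);cv2.imwrite('pics/c3.png',a)
a=cv2.resize(load('t3')['p'][185:300,165:325],None,fx=5,fy=5,interpolation=cv2.INTER_CUBIC);cv2.imwrite('pics/c4.png',a)
"
```

```text
[-0.417  0.085 -0.076  2.314  0.448  0.503  0.573]
t 3.00 bayTCP [-215.6   -0.    13.1] F [ 0.3 -0.5 -0. ] w 0.087
inc [-0.015  0.     0.004] [-0.002 -0.004  0.002] rows>= 0.3136174950065937 0.03088191520855242
```

View pics/c3.png

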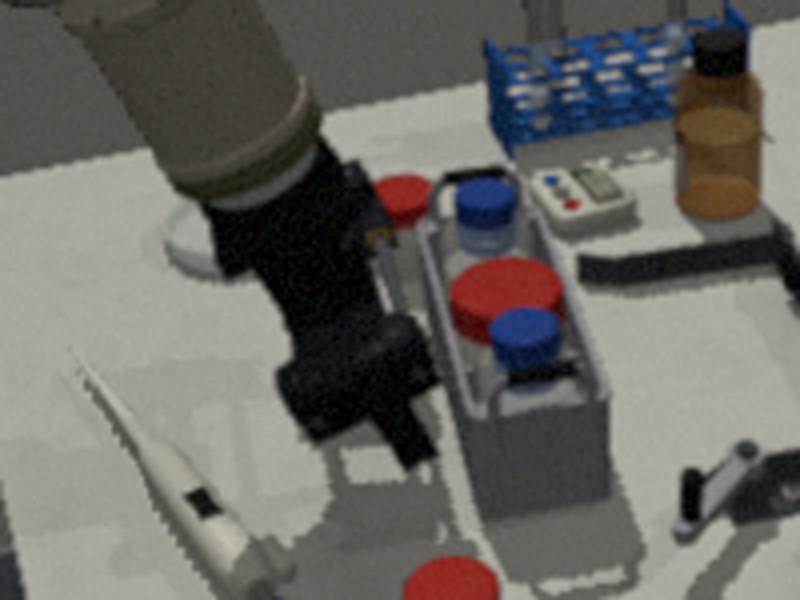

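View pics/c4.png

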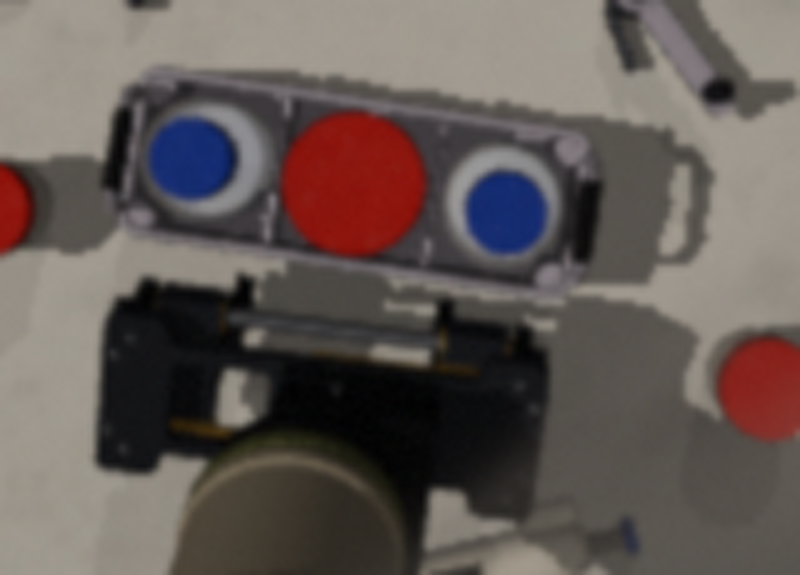

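Emit:
{"op": "step_arm", "data": {
  "increments": [
    [[-0.006,0,0.001],[0,0,0]],
    [[-0.011,0,0.003],[0,0,0]],
    [[-0.017,0,0.005],[0,0,0]],
    [[-0.022,0,0.007],[0,0,0]],
    [[-0.028,0,0.009],[0,0,0]]
  ]
}}

```text
time: 3.6
ee_pos: [0.4919, 0.1117, 0.0145]
eef_rot: [0.068, 0.983, -0.014, 0.17]
ft_force: [-19.5, 1.6, 11.1]
width: 0.0868
```

```bash
python3 -c "
from h import *
inc([-.160,0,.015],tool(.38))"
```

```text
t 3.60 bayTCP [-187.5   -0.2   14.5] F [-19.6  -1.1  11.1] w 0.087
inc [-0.0261  0.0002  0.0088] [-0.004 -0.037  0.002] rows>= 0.5497757207759442 0.24510794159117472
```

```bash
python3 -c "
from h import *
snap('scene','s4');snap('top','t4')
s=r.read_state();print(s['ft_force'],s['torque'],s['ee_pos'])
a=cv2.resize(load('s4')['p'][110:260,80:280],None,fx=4,fy=4,interpolation=cv2.INTER_CUBIC);cv2.imwrite('pics/c5.png',a)
a=cv2.resize(load('t4')['p'][185:300,165:325],None,fx=5,fy=5,interpolation=cv2.INTER_CUBIC);cv2.imwrite('pics/c6.png',a)
"
```

```text
[-8.65572817  1.56102196  1.43659397] [ 0.25055321  2.15294274 -0.02315745] [0.49312105 0.11153003 0.01480223]
```

View pics/c5.png

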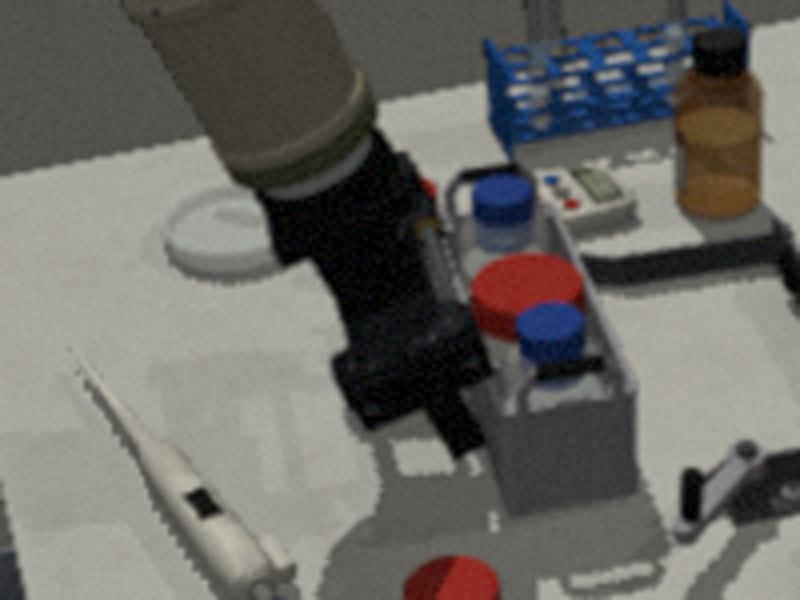

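View pics/c6.png

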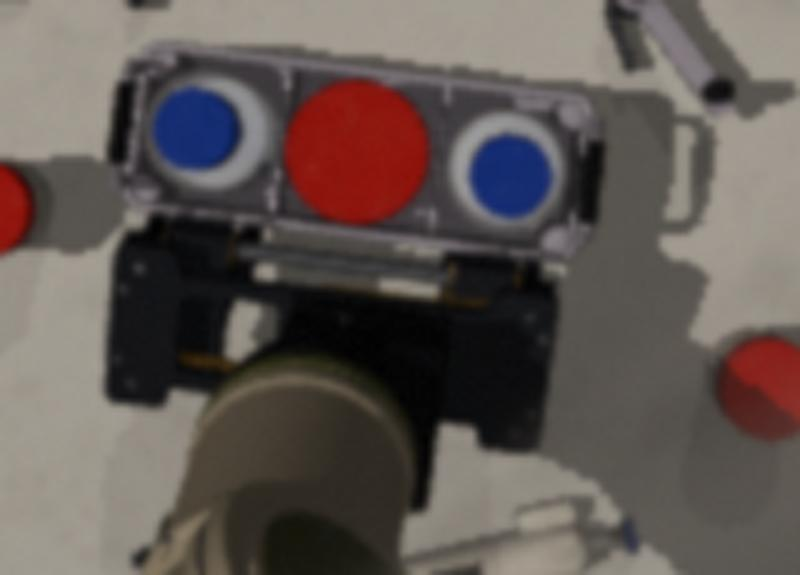

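```bash
python3 -c "
from h import *
inc([-.195,0,.013],tool(.48))
print(r.read_state()['joint_positions'])"
```

```text
t 3.70 bayTCP [-186.3   -0.2   14.8] F [-8.8  0.3  1.4] w 0.087
inc [ 0.0088  0.0002 -0.0013] [-0.003 -0.135  0.002] rows>= 0.17814765728335016 0.9000971007422076
[-0.3887652   0.13354001 -0.05999318  2.25303224  0.42191938  0.50371603
  0.63902764]
```

Emit:
{"op": "step_arm", "data": {
  "increments": [
    [[0.009,0,-0.001],[0,0,0]],
    [[0.009,0,-0.001],[0,-0.07,0]],
    [[0.009,0,-0.001],[0,-0.135,0]],
    [[0.009,0,-0.001],[0,-0.135,0]]
  ]
}}

```text
time: 4.1
ee_pos: [0.4832, 0.1128, 0.0121]
eef_rot: [0.067, 0.969, -0.018, 0.237]
ft_force: [-0.8, -0.1, 0.5]
width: 0.0874
```

```bash
python3 -c "
from h import *
inc([-.160,0,.014],tool(.48))
print(r.read_state()['joint_positions'])
snap('scene','s5');snap('top','t5')
a=cv2.resize(load('s5')['p'][110:260,80:280],None,fx=4,fy=4,interpolation=cv2.INTER_CUBIC);cv2.imwrite('pics/c5.png',a)
"
```

```text
t 4.10 bayTCP [-196.3   -0.3   12.1] F [-0.8 -0.2  0.5] w 0.087
inc [-0.033   0.0003  0.0151] [-0.003  0.     0.003] rows>= 0.7268663820516016 0.027784311256327656
[-0.50189277  0.08767548 -0.02962321  2.37387017  0.81147626  0.41431781
  0.1933538 ]
```

View pics/c5.png

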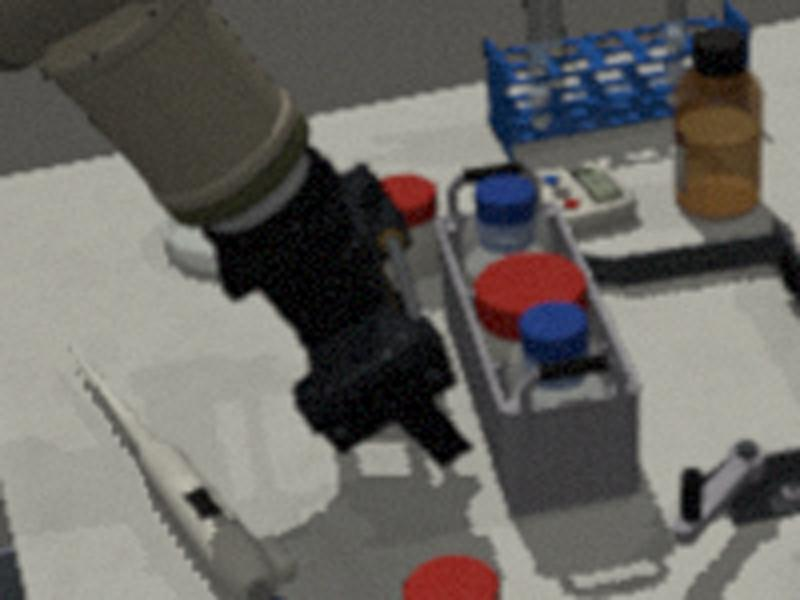

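Emit:
{"op": "step_arm", "data": {
  "increments": [
    [[-0.007,0,0.003],[0,0,0]],
    [[-0.013,0,0.006],[0,0,0]],
    [[-0.02,0,0.009],[0,0,0]],
    [[-0.026,0,0.012],[0,0,0]],
    [[-0.033,0,0.015],[0,0,0]]
  ]
}}

```text
time: 4.7
ee_pos: [0.5193, 0.1079, 0.0137]
eef_rot: [0.067, 0.97, -0.019, 0.235]
ft_force: [-10.5, 1.8, 0.4]
width: 0.0868
```

```bash
python3 -c "
from h import *
inc([-.120,0,.014],tool(.48))
print(r.read_state()['joint_positions'])
snap('scene','s6');snap('top','t6')
a=cv2.resize(load('s6')['p'][110:260,80:280],None,fx=3,fy=3,interpolation=cv2.INTER_CUBIC);cv2.imwrite('pics/c5.png',a)
a=cv2.resize(load('t6')['p'][110:270,165:325],None,fx=3.7,fy=3.7,interpolation=cv2.INTER_CUBIC);cv2.imwrite('pics/c6.png',a)
"
```

```text
t 4.70 bayTCP [-1.598e+02 -1.000e-01  1.370e+01] F [-10.6   0.3   0.4] w 0.087
inc [-0.0356  0.0001  0.0179] [-0.003 -0.005  0.004] rows>= 0.7965972035108235 0.047828416048265036
[-0.45758041  0.14733392 -0.0120624   2.29632807  0.7505571   0.40092608
  0.30966346]
```

View pics/c5.png

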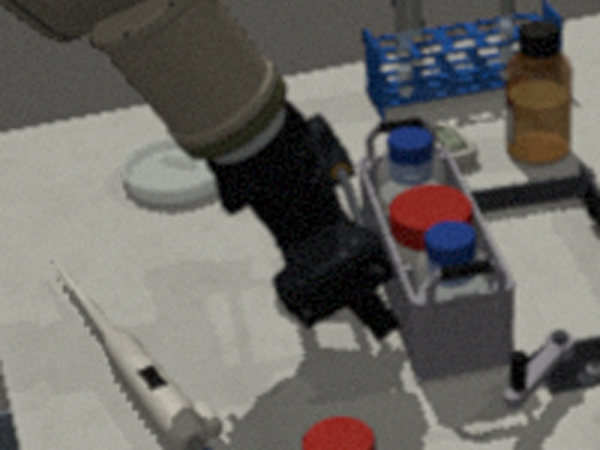

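View pics/c6.png

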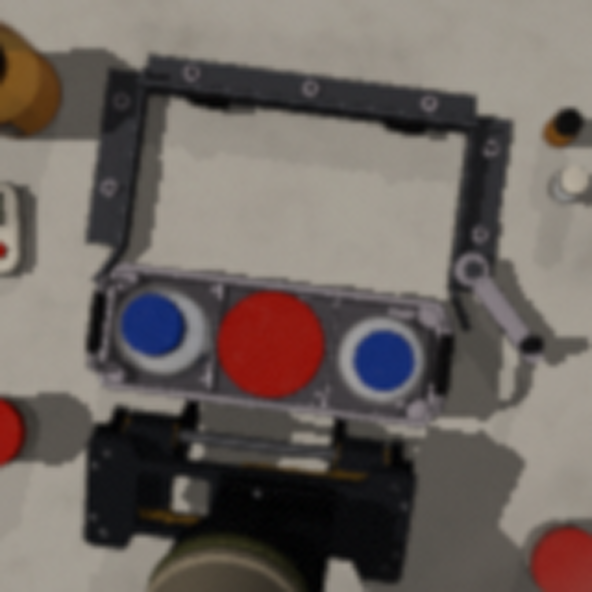

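```bash
cat >> h.py <<'E'
def carrier(f,x0,y0,s,corners):
    C=world(f,[(x0+(x+.5)/s-.5,y0+(y+.5)/s-.5) for x,y in corners],.078)
    c=C.mean(0);y=np.mean([np.arctan2(*(a-b)[[1,0]])-np.pi/2 for a,b in((C[0],C[1]),(C[3],C[2]))])
    print('carrier bay mm',np.round(w2b(c)[:2]*1e3,1),'rel yaw',round(y-YAW,3),'w,d',np.linalg.norm(C[0]-C[1]),np.linalg.norm(C[0]-C[3]))
E
python3 -c "
from h import *
carrier('t6',165,110,3.7,[(118,262),(447,308),(427,419),(96,377)])
carrier('top0',175,185,5.5,[(100,72),(595,150),(575,328),(78,246)])
a=cv2.resize(load('t6')['p'][172:230,185:295],None,fx=7,fy=7,interpolation=cv2.INTER_CUBIC);cv2.imwrite('pics/c7.png',a)
"
```

```text
carrier bay mm [-110.2    0.4] rel yaw -0.008 w,d 0.20304015388356741 0.07140773471445229
carrier bay mm [-152.9    0.2] rel yaw -0.035 w,d 0.20560650030128205 0.07168303426260726
```

View pics/c7.png

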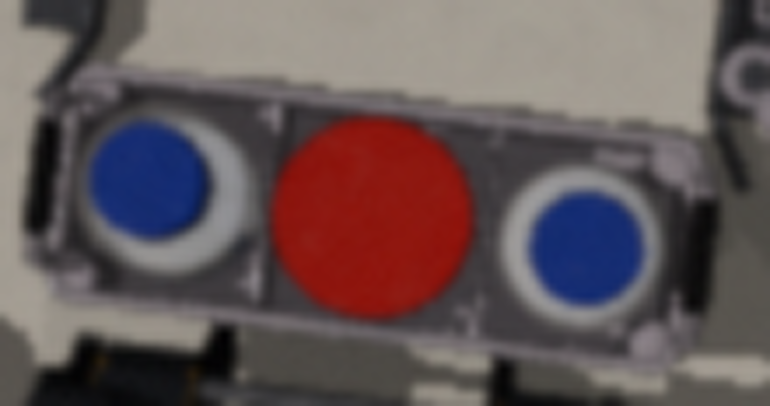

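Emit:
{"op": "step_arm", "data": {
  "increments": [
    [[-0.007,0,0.0035],[0,0,0]],
    [[-0.014,0,0.007],[0,0,0]],
    [[-0.021,0,0.0105],[0,0,0]],
    [[-0.028,0,0.014],[0,0,0]],
    [[-0.035,0,0.018],[0,0,0]]
  ]
}}

```text
time: 5.3
ee_pos: [0.5584, 0.1018, 0.013]
eef_rot: [0.067, 0.97, -0.019, 0.233]
ft_force: [-18.1, 2.8, 9.9]
width: 0.087
```

```bash
python3 -c "
from h import *
inc([-.080,0,.014],tool(.48))
snap('top','t7')
a=cv2.resize(load('t7')['p'][110:260,175:310],None,fx=4,fy=4,interpolation=cv2.INTER_CUBIC);cv2.imwrite('pics/c8.png',a)
"
```

```text
t 5.30 bayTCP [-120.2   -0.7   13. ] F [-18.3   0.2   9.9] w 0.087
inc [-0.0363  0.0006  0.0174] [-0.005 -0.008  0.003] rows>= 0.8051668513875676 0.06419786963336233
```

View pics/c8.png

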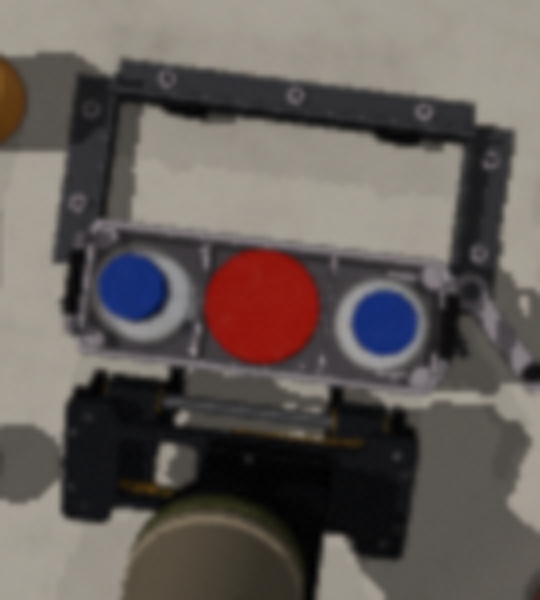

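Emit:
{"op": "step_arm", "data": {
  "increments": [
    [[-0.005,0,0.0025],[0,0,0]],
    [[-0.01,0,0.005],[0,-0.003,0]],
    [[-0.015,0,0.0075],[0,-0.005,0]],
    [[-0.02,0,0.0095],[0,-0.008,0]],
    [[-0.025,0,0.012],[0,-0.008,0]]
  ]
}}

```text
time: 5.85
ee_pos: [0.5861, 0.0973, 0.0126]
eef_rot: [0.067, 0.969, -0.02, 0.236]
ft_force: [-9.4, 2.7, 0.1]
width: 0.0871
```

```bash
python3 -c "
from h import *
inc([-.065,0,.014],tool(.48))
snap('top','t8')
a=cv2.resize(load('t8')['p'][110:260,175:310],None,fx=4,fy=4,interpolation=cv2.INTER_CUBIC);cv2.imwrite('pics/c9.png',a)
"
```

```text
t 5.85 bayTCP [-92.2  -1.3  12.6] F [-9.7  1.4  0.1] w 0.087
inc [-0.0248  0.0013  0.0112] [-0.006 -0.003  0.003] rows>= 0.5447391745879582 0.048291403305385484
```

View pics/c9.png

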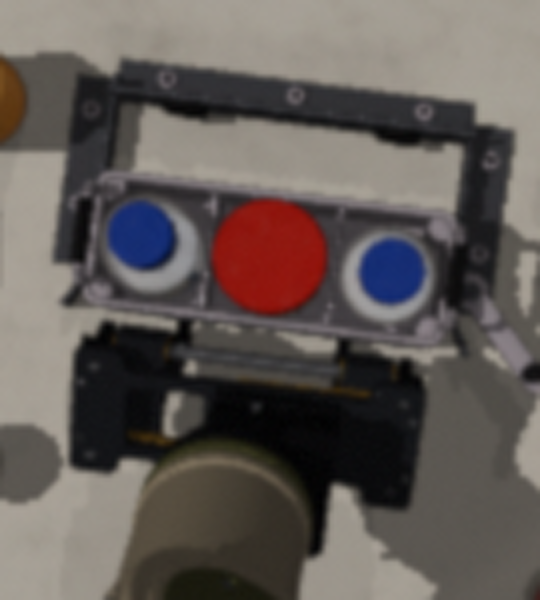

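Emit:
{"op": "step_arm", "data": {
  "increments": [
    [[-0.005,0,0.002],[0,0,0]],
    [[-0.01,0,0.004],[0,0,0]],
    [[-0.015,0.001,0.006],[0,0,0]],
    [[-0.02,0.001,0.009],[0,0,0]],
    [[-0.025,0.001,0.011],[0,0,0]]
  ]
}}

```text
time: 6.4
ee_pos: [0.6132, 0.0935, 0.0129]
eef_rot: [0.067, 0.97, -0.02, 0.234]
ft_force: [-8.6, 2.0, -0.8]
width: 0.0874
```

```bash
python3 -c "
from h import *
inc([-.052,0,.014],tool(.48))
"
```

```text
t 6.40 bayTCP [-64.9  -1.2  12.9] F [-8.8  0.8 -0.8] w 0.087
inc [-0.012   0.0012  0.0049] [-0.007 -0.007  0.003] rows>= 0.2602593378973267 0.06896966468629916
```

Emit:
{"op": "step_arm", "data": {
  "increments": [
    [[-0.003,0,0.0015],[0,0,0]],
    [[-0.006,0,0.003],[0,0,0]],
    [[-0.009,0,0.004],[0,0,0]],
    [[-0.011,0,0.005],[0,0,0]],
    [[-0.013,0,0.006],[0,0,0]]
  ]
}}

```text
time: 6.9
ee_pos: [0.6261, 0.0911, 0.0119]
eef_rot: [0.067, 0.97, -0.021, 0.231]
ft_force: [-10.4, 1.5, 1.6]
width: 0.0868
```

```bash
python3 -c "
from h import *
inc([-.045,0,.014],tool(.48))
snap('top','t9')
a=cv2.resize(load('t9')['p'][110:260,175:310],None,fx=4,fy=4,interpolation=cv2.INTER_CUBIC);cv2.imwrite('pics/c10.png',a)
"
```

```text
t 6.90 bayTCP [-51.7  -1.8  11.9] F [-10.5   0.    1.6] w 0.087
inc [-0.0069  0.0018  0.0012] [-0.008 -0.011  0.004] rows>= 0.14555641188849902 0.09610554886649732
```

View pics/c10.png

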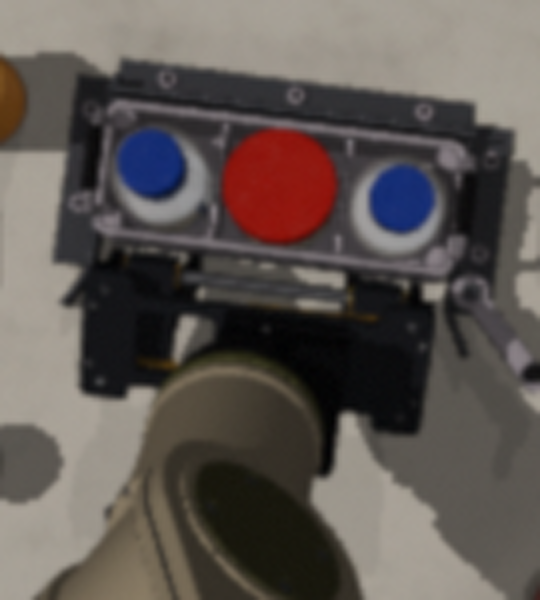

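Emit:
{"op": "step_arm", "data": {
  "increments": [
    [[-0.003,0,0.0005],[0,0,0]],
    [[-0.005,0,0.001],[0,0,0]],
    [[-0.006,0,0.001],[0,0,0]]
  ]
}}

```text
time: 7.25
ee_pos: [0.6311, 0.09, 0.0124]
eef_rot: [0.067, 0.971, -0.021, 0.229]
ft_force: [-8.4, 2.6, -1.2]
width: 0.0871
```

```bash
python3 -c "
from h import *
inc([-.045,0,.014],tool(.48))"
```

```text
t 7.25 bayTCP [-46.6  -2.2  12.4] F [-8.7  1.4 -1.2] w 0.087
inc [-0.0022  0.0022 -0.0007] [-0.009 -0.015  0.004] rows>= 0.06382493154439725 0.12035229840849489
```

Emit:
{"op": "step_arm", "data": {
  "increments": [
    [[-0.003,0,0.0005],[0,0,0]],
    [[-0.005,0,0.0015],[0,0,0]],
    [[-0.006,0,0.0015],[0,0,0]]
  ]
}}

```text
time: 7.55
ee_pos: [0.6329, 0.0897, 0.011]
eef_rot: [0.067, 0.972, -0.022, 0.225]
ft_force: [-36.8, 5.6, 18.9]
width: 0.087
```

```bash
python3 -c "
from h import *
inc([-.045,0,.014],tool(.48))
snap('top','t10')
a=cv2.resize(load('t10')['p'][125:190,185:305],None,fx=6.5,fy=6.5,interpolation=cv2.INTER_CUBIC);cv2.imwrite('pics/c11.png',a)"
```

```text
t 7.55 bayTCP [-44.8  -2.3  11. ] F [-37.2   0.4  18.9] w 0.087
inc [-0.0012  0.0022 -0.0028] [-0.011 -0.024  0.006] rows>= 0.0752657077842661 0.18156772472798646
```

View pics/c11.png

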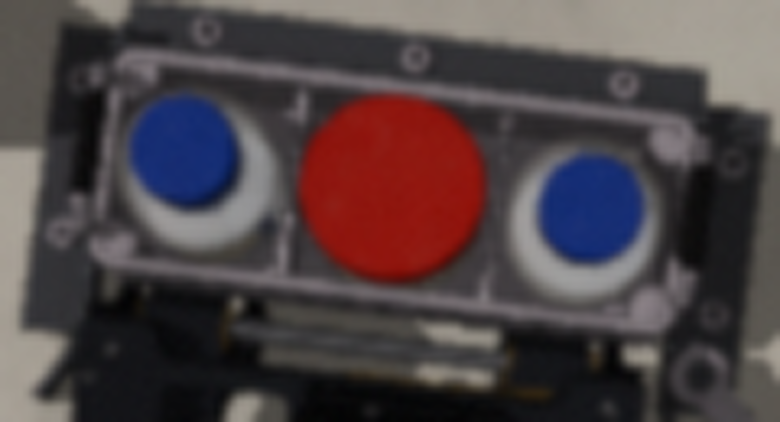

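```bash
python3 -c "
from h import *
carrier('t10',185,125,6.5,[(117,48),(697,122),(672,333),(95,262)])
inc([-.075,0,.014],tool(.48))"
```

```text
carrier bay mm [-0.3 -2.2] rel yaw -0.001 w,d 0.20456731450554905 0.07555865612300866
t 7.60 bayTCP [-44.9  -2.3  11. ] F [-35.4  -0.2  18.9] w 0.087
inc [ 0.0257  0.0023 -0.016 ] [-0.011 -0.024  0.006] rows>= 0.606312850514855 0.18236774933196687
```

Emit:
{"op": "step_arm", "data": {
  "increments": [
    [[0.009,0,-0.005],[0,0,0]],
    [[0.02,0,-0.012],[0,0,0]],
    [[0.03,0,-0.018],[0,0,0]],
    [[0.02,0,-0.06],[0,0,0]],
    [[-0.003,0,-0.105],[0,0,0]]
  ],
  "hand": 1
}}

```text
time: 8.1
ee_pos: [0.5871, 0.0968, 0.105]
eef_rot: [0.066, 0.972, -0.022, 0.223]
ft_force: [1.7, -0.0, -0.4]
width: 0.0551
```

```bash
python3 -c "
from h import *
for n,u,z in(('vial2',(317,145),.05),('vial1',(320,160),.05),('fakejar',(318,262),.05)): print(n,w2b(world('top0',[u],z)[0]))
snap('scene','s11');snap('top','t11')
inc([-.092,-.195,.13],tool(.3))
a=cv2.resize(load('t11')['p'][120:230,180:340],None,fx=5,fy=5,interpolation=cv2.INTER_CUBIC);cv2.imwrite('pics/c12.png',a)"
```

```text
vial2 [ 0.04547452 -0.16513829  0.05      ]
vial1 [ 0.01124313 -0.17624692  0.05      ]
fakejar [-0.22477995 -0.19925958  0.05      ]
t 8.20 bayTCP [-84.9   0.9 114. ] F [ 0.1 -0.2  0.3] w 0.047
inc [-1.00e-04 -1.96e-01 -1.63e-02] [-0.006  0.166  0.003] rows>= 3.9341683763717477 1.1071314818442342
```

View pics/c12.png

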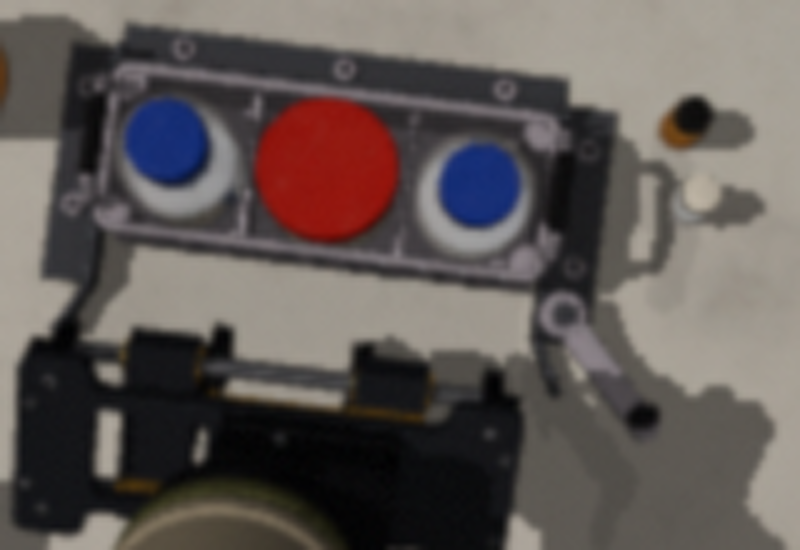

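View pics/s11.png

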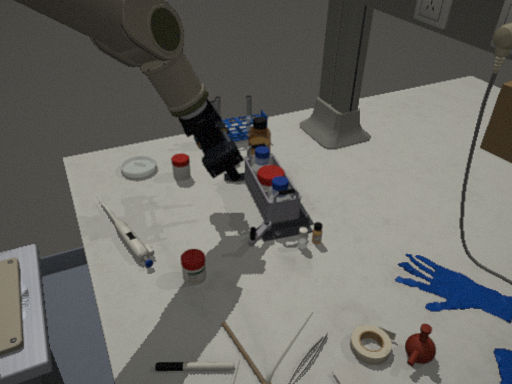

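Emit:
{"op": "step_arm", "data": {
  "increments": [
    [[0,-0.04,-0.004],[0,0.05,0]],
    [[0,-0.08,-0.008],[0,0.1,0]],
    [[0,-0.12,-0.012],[0,0.16,0]],
    [[0,-0.16,-0.016],[0,0.166,0]],
    [[0,-0.196,-0.016],[0,0.166,0]]
  ],
  "hand": 1
}}

```text
time: 8.7
ee_pos: [0.5597, -0.097, 0.131]
eef_rot: [0.069, 0.986, -0.014, 0.15]
ft_force: [0.5, 0.4, -0.3]
width: 0.0076
```

```bash
python3 -c "
from h import *
pw=world('t11',[(180+643.5/5-.5,120+413.5/5-.5)],.066)[0];p=w2b(pw);print('pin',p)
a=np.degrees(np.arctan2(p[1]+.119,p[0]+.048))%360;print(a,np.hypot(p[1]+.119,p[0]+.048),(230-a)*np.pi/180)
inc([-.090,-.192,.05],tool(.3))"
```

```text
pin [-0.09083086 -0.15826365  0.066     ]
222.51191812978277 0.058104364569180215 0.13069168329418537
t 8.70 bayTCP [ -91.3 -197.4  131. ] F [ 0.4  0.5 -0.3] w 0.008
inc [0.0229 0.0059 0.0777] [-0.007  0.002  0.001] rows>= 1.6238013008247683 0.04746416299305359
```

Emit:
{"op": "step_arm", "data": {
  "increments": [
    [[0.006,0.001,0.02],[0,0,0]],
    [[0.012,0.002,0.04],[0,0,0]],
    [[0.018,0.003,0.06],[0,0,0]],
    [[0.023,0.004,0.077],[0,0,0]],
    [[0.023,0.004,0.077],[0,0,0]]
  ]
}}

```text
time: 9.2
ee_pos: [0.5596, -0.0936, 0.0485]
eef_rot: [0.069, 0.986, -0.014, 0.148]
ft_force: [-0.2, 0.4, -0.5]
width: 0.0006
```

```bash
python3 -c "
from h import *
inc([-.090,-.192,.05],tool(.3))
snap('scene','s12');snap('top','t12')
a=cv2.resize(load('s12')['p'][170:300,180:340],None,fx=4.5,fy=4.5,interpolation=cv2.INTER_CUBIC);cv2.imwrite('pics/c13.png',a)
a=cv2.resize(load('t12')['p'][150:250,270:370],None,fx=5,fy=5,interpolation=cv2.INTER_CUBIC);cv2.imwrite('pics/c14.png',a)"
```

```text
t 9.20 bayTCP [ -91.8 -194.1   48.5] F [-0.3  0.4 -0.5] w 0.001
inc [-0.0022  0.002  -0.0009] [-0.007 -0.001  0.002] rows>= 0.0625338928273825 0.04720176223818913
```

View pics/c13.png

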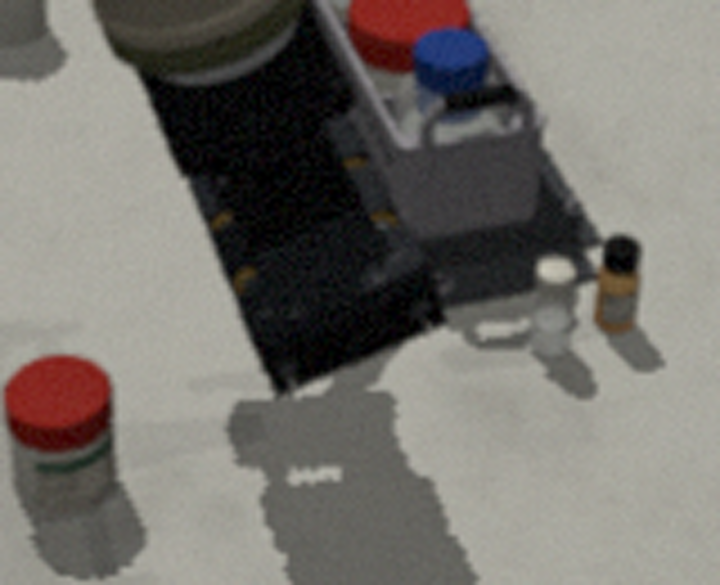

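View pics/c14.png

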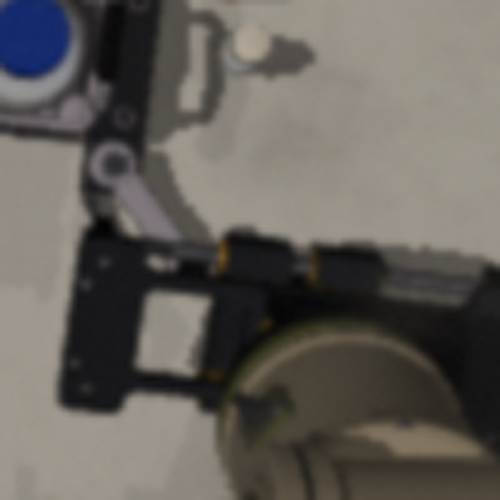

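Emit:
{"op": "step_arm", "data": {
  "increments": [
    [[0.003,0.012,-0.001],[0,0,0]],
    [[0.006,0.022,-0.002],[0,0,0]],
    [[0.009,0.032,-0.003],[0,0,0]],
    [[0.011,0.042,-0.0035],[0,0,0]],
    [[0.013,0.052,-0.004],[0,0,0]]
  ]
}}

```text
time: 9.8
ee_pos: [0.5557, -0.0406, 0.0523]
eef_rot: [0.069, 0.986, -0.014, 0.151]
ft_force: [-0.6, -2.2, -0.0]
width: 0.0003
```

```bash
python3 -c "
from h import *
inc([-.102,-.12,.05],tool(.3))
snap('scene','s13');snap('top','t13')
a=cv2.resize(load('s13')['p'][150:280,180:340],None,fx=4.5,fy=4.5,interpolation=cv2.INTER_CUBIC);cv2.imwrite('pics/c15.png',a)
a=cv2.resize(load('t13')['p'][150:250,250:350],None,fx=5,fy=5,interpolation=cv2.INTER_CUBIC);cv2.imwrite('pics/c16.png',a)"
```

```text
t 9.80 bayTCP [-103.1 -142.    52.3] F [-0.3 -2.2 -0. ] w 0.000
inc [-0.0003  0.022   0.0024] [-0.007  0.005  0.001] rows>= 0.44357353787999515 0.05511938231166064
```

View pics/c15.png

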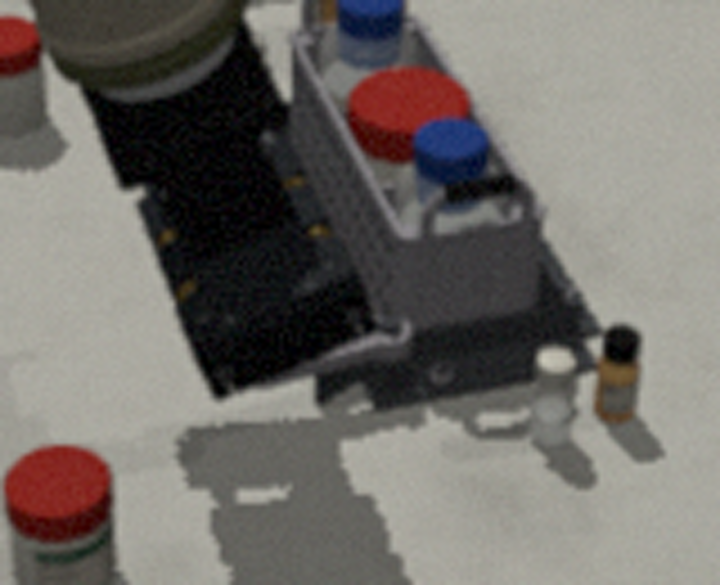

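View pics/c16.png

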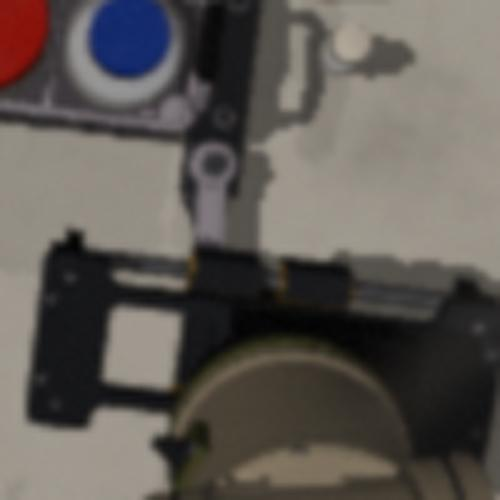

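Emit:
{"op": "step_arm", "data": {
  "increments": [
    [[0.001,0.008,0],[0,0,0]],
    [[0,0.016,0.001],[0,0,0]],
    [[-0.001,0.024,0.002],[0,0,0]],
    [[-0.004,0.032,0.003],[0,0,0]],
    [[-0.007,0.04,0.004],[0,0,0]]
  ]
}}

```text
time: 10.4
ee_pos: [0.57, -0.0002, 0.0505]
eef_rot: [0.068, 0.986, -0.014, 0.152]
ft_force: [1.6, -2.0, 0.7]
width: 0.0007
```

```bash
python3 -c "
from h import *
inc([-.125,-.115,.05],tool(.3))
snap('top','t14')
a=cv2.resize(load('t14')['p'][150:250,230:330],None,fx=5,fy=5,interpolation=cv2.INTER_CUBIC);cv2.imwrite('pics/c16.png',a)"
```

```text
t 10.40 bayTCP [ -94.6 -100.1   50.5] F [ 1.9 -1.8  0.7] w 0.001
inc [ 0.0292 -0.0149 -0.0086] [-0.006  0.005  0.003] rows>= 0.6776199408449786 0.054953545426363465
```

View pics/c16.png

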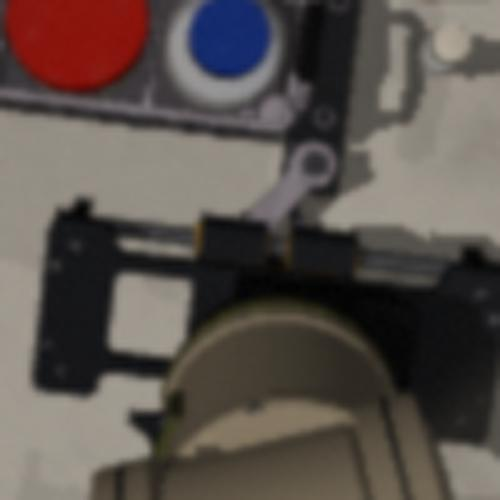

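Emit:
{"op": "step_arm", "data": {
  "increments": [
    [[0.003,-0.01,-0.001],[0,0,0]],
    [[0.018,-0.012,-0.006],[0,0,0]],
    [[0.03,-0.005,-0.009],[0,0,0]],
    [[0.031,0.016,-0.009],[0,0,0]],
    [[0.031,0.032,-0.009],[0,0,0]]
  ]
}}

```text
time: 10.95
ee_pos: [0.5424, 0.0372, 0.0496]
eef_rot: [0.068, 0.986, -0.013, 0.152]
ft_force: [1.0, -0.2, 0.3]
width: 0.0007
```

```bash
python3 -c "
from h import *
inc([-.09,-.066,.05],tool(.3))
snap('top','t15')
a=cv2.resize(load('t15')['p'][150:250,230:330],None,fx=5,fy=5,interpolation=cv2.INTER_CUBIC);cv2.imwrite('pics/c16.png',a)"
```

```text
t 10.95 bayTCP [-127.1  -66.9   49.6] F [ 1.  -0.1  0.3] w 0.001
inc [-0.0355  0.0008  0.0107] [-0.005  0.006  0.003] rows>= 0.7418830314985264 0.05373322223326796
```

View pics/c16.png

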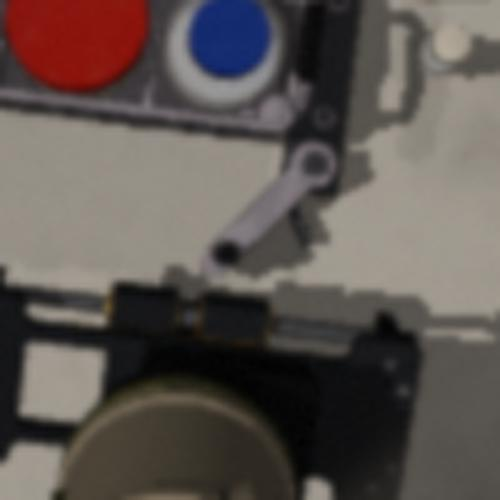

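Emit:
{"op": "step_arm", "data": {
  "increments": [
    [[-0.01,0,0.003],[0,0,0]],
    [[-0.02,0,0.006],[0,0,0]],
    [[-0.03,0.001,0.009],[0,0,0]],
    [[-0.037,0.001,0.011],[0,0,0]],
    [[-0.044,0.002,0.013],[0,0,0]]
  ]
}}

```text
time: 11.5
ee_pos: [0.5895, 0.0351, 0.0505]
eef_rot: [0.067, 0.986, -0.013, 0.152]
ft_force: [-0.4, -0.5, -0.1]
width: 0.0006
```

```bash
python3 -c "
from h import *
inc([-.064,-.062,.05],tool(.3))"
```

```text
t 11.50 bayTCP [-80.2 -62.4  50.5] F [-0.3 -0.5 -0.1] w 0.001
inc [-0.0153  0.0004  0.0053] [-0.003  0.006  0.005] rows>= 0.3236287579881922 0.05572434593110118
```

Emit:
{"op": "step_arm", "data": {
  "increments": [
    [[-0.005,0,0.0015],[0,0,0]],
    [[-0.009,0,0.003],[0,0,0]],
    [[-0.013,0,0.004],[0,0,0]],
    [[-0.016,0,0.005],[0,0,0]]
  ]
}}

```text
time: 11.9
ee_pos: [0.6063, 0.0328, 0.0505]
eef_rot: [0.067, 0.986, -0.013, 0.152]
ft_force: [-0.5, -0.3, 0.5]
width: 0.0002
```

```bash
python3 -c "
from h import *
inc([-.060,-.062,.05],tool(.3))
snap('scene','s16')
snap('top','t16')
a=cv2.resize(load('t16')['p'][130:230,200:320],None,fx=5,fy=5,interpolation=cv2.INTER_CUBIC);cv2.imwrite('pics/c16.png',a)"
```

```text
t 11.90 bayTCP [-63.2 -62.3  50.5] F [-0.4 -0.4  0.5] w 0.000
inc [-0.0029  0.0003  0.0015] [-0.003  0.006  0.005] rows>= 0.06483996948136209 0.055437274786676434
```

View pics/c16.png

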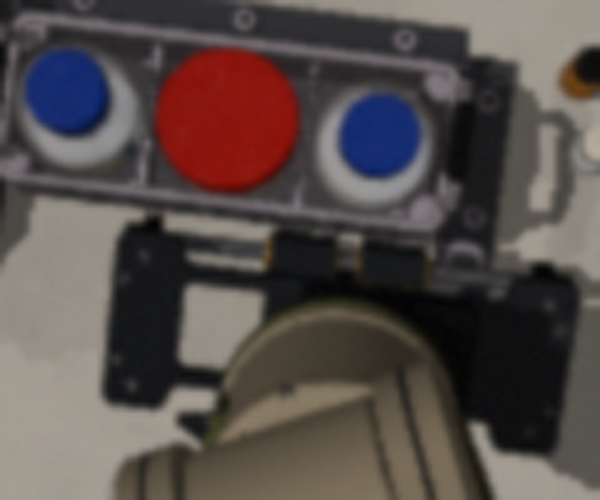

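Emit:
{"op": "step_arm", "data": {
  "increments": [
    [[-0.002,0,0.001],[0,0,0]],
    [[-0.004,0,0.0015],[0,0,0]],
    [[-0.004,0,0.0015],[0,0,0]]
  ]
}}

```text
time: 12.3
ee_pos: [0.6108, 0.0322, 0.0504]
eef_rot: [0.067, 0.986, -0.013, 0.152]
ft_force: [0.4, 0.6, 0.7]
width: 0.0003
```

```bash
python3 -c "
from h import *
inc([-.060,-.062,.05],tool(.3))"
```

```text
t 12.30 bayTCP [-58.6 -62.3  50.4] F [0.3 0.6 0.7] w 0.000
inc [ 0.0014  0.0003 -0.    ] [-0.003  0.006  0.005] rows>= 0.029070357578457176 0.05679035246603046
```

```bash
python3 -c "
from h import *
snap('scene','s17')
a=cv2.resize(load('s17')['p'][150:270,190:340],None,fx=5,fy=5,interpolation=cv2.INTER_CUBIC);cv2.imwrite('pics/c17.png',a)
print(proj('s17',[b2w([-.048,-.059,.066]),b2w([-.048,-.119,.042])])-[190,150])"
```

```text
[[68.00805581 46.345528  ]
 [75.96563045 70.75896055]]
```

View pics/c17.png

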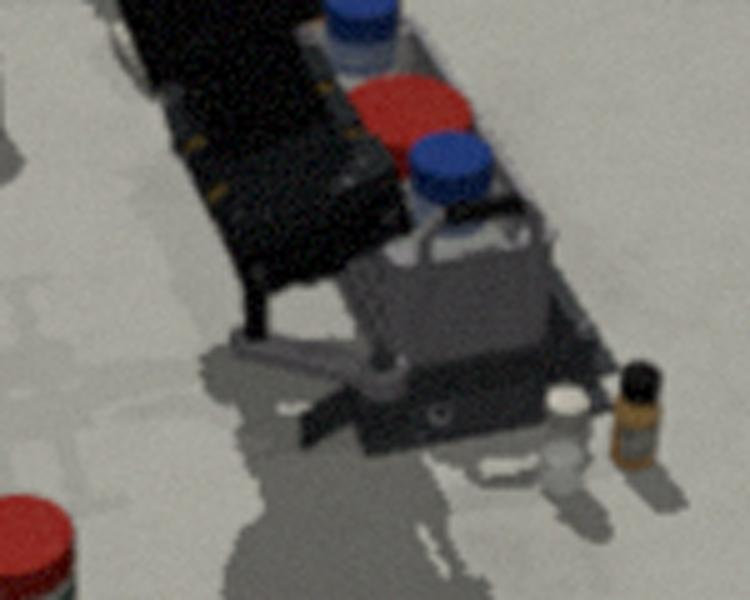

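```bash
python3 -c "
from h import *
p=w2b(world('t15',[(230+226.5/5-.5,150+253.5/5-.5)],.066)[0]);print(p)
inc([-.127,-.062,.05],tool(.3))"
```

```text
[-0.09579206 -0.08190074  0.066     ]
t 12.35 bayTCP [-58.8 -62.3  50.3] F [ 0.4 -1.   0. ] w 0.000
inc [ 0.0651  0.0006 -0.0202] [-0.003  0.006  0.005] rows>= 1.3633652616652965 0.05616623962662572
```

Emit:
{"op": "step_arm", "data": {
  "increments": [
    [[0.015,0.003,-0.005],[0,0,0]],
    [[0.032,0.004,-0.01],[0,0,0]],
    [[0.05,0.004,-0.015],[0,0,0]],
    [[0.069,0.002,-0.021],[0,0,0]],
    [[0.07,-0.018,-0.021],[0,0,0]]
  ]
}}

```text
time: 12.85
ee_pos: [0.534, 0.0267, 0.0491]
eef_rot: [0.065, 0.986, -0.012, 0.152]
ft_force: [-0.5, -0.3, -0.1]
width: 0.0003
```

```bash
python3 -c "
from h import *
inc([-.1,-.078,.05],tool(.3))
snap('top','t18')
a=cv2.resize(load('t18')['p'][150:250,230:330],None,fx=5,fy=5,interpolation=cv2.INTER_CUBIC);cv2.imwrite('pics/c18.png',a)"
```

```text
t 12.85 bayTCP [-133.9  -78.5   49.1] F [-0.4 -0.4 -0.1] w 0.000
inc [-0.0326  0.0002  0.0094] [-0.002  0.005  0.008] rows>= 0.6788175651256493 0.06792705492292785
```

View pics/c18.png

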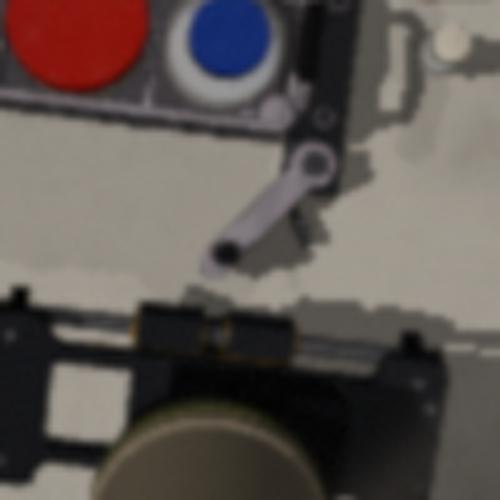

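Emit:
{"op": "step_arm", "data": {
  "increments": [
    [[-0.015,-0.004,0.004],[0,0,0]],
    [[-0.025,-0.002,0.007],[0,0,0]],
    [[-0.034,0.003,0.01],[0,0,0]],
    [[-0.04,0.008,0.012],[0,0,0]],
    [[-0.04,0.008,0.012],[0,0,0]]
  ]
}}

```text
time: 13.4
ee_pos: [0.5776, 0.0271, 0.0497]
eef_rot: [0.066, 0.986, -0.012, 0.152]
ft_force: [-3.4, 3.7, -0.5]
width: 0.0002
```

```bash
python3 -c "
from h import *
inc([-.075,-.063,.05],tool(.3))
snap('scene','s19')
a=cv2.resize(load('s19')['p'][150:270,190:340],None,fx=5,fy=5,interpolation=cv2.INTER_CUBIC);cv2.imwrite('pics/c17.png',a)"
```

```text
t 13.40 bayTCP [-90.9 -71.9  49.7] F [-3.8  3.2 -0.5] w 0.000
inc [-0.0153  0.0088  0.0044] [-0.002  0.005  0.007] rows>= 0.36472660996542616 0.06164787681774034
```

View pics/c17.png

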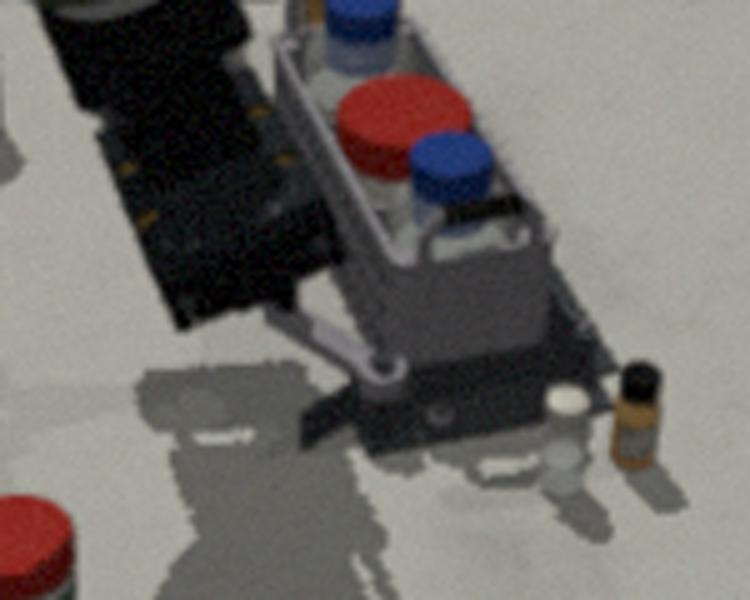

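Emit:
{"op": "step_arm", "data": {
  "increments": [
    [[0.012,0,-0.004],[0,0,0]],
    [[0.02,-0.006,-0.006],[0,0,0]],
    [[0.02,-0.014,-0.006],[0,0,0]],
    [[0.02,-0.014,-0.006],[0,0,0]]
  ]
}}

```text
time: 13.85
ee_pos: [0.5541, 0.0134, 0.0494]
eef_rot: [0.067, 0.986, -0.013, 0.151]
ft_force: [-0.7, -0.2, 0.1]
width: 0.0002
```

```bash
python3 -c "
from h import *
inc([-.09,-.078,.05],tool(.3))
snap('top','t20')
snap('scene','s20')
a=cv2.resize(load('s20')['p'][150:270,190:340],None,fx=5,fy=5,interpolation=cv2.INTER_CUBIC);cv2.imwrite('pics/c17.png',a)
a=cv2.resize(load('t20')['p'][150:250,230:330],None,fx=5,fy=5,interpolation=cv2.INTER_CUBIC);cv2.imwrite('pics/c18.png',a)"
```

```text
t 13.85 bayTCP [-112.2  -88.8   49.4] F [-0.6 -0.3  0.1] w 0.000
inc [-0.0214  0.0108  0.006 ] [-0.004  0.005  0.005] rows>= 0.49385986444755153 0.05342316755416604
```

View pics/c18.png

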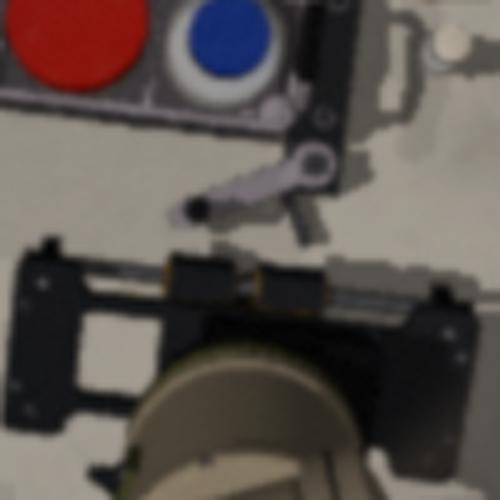

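View pics/c17.png

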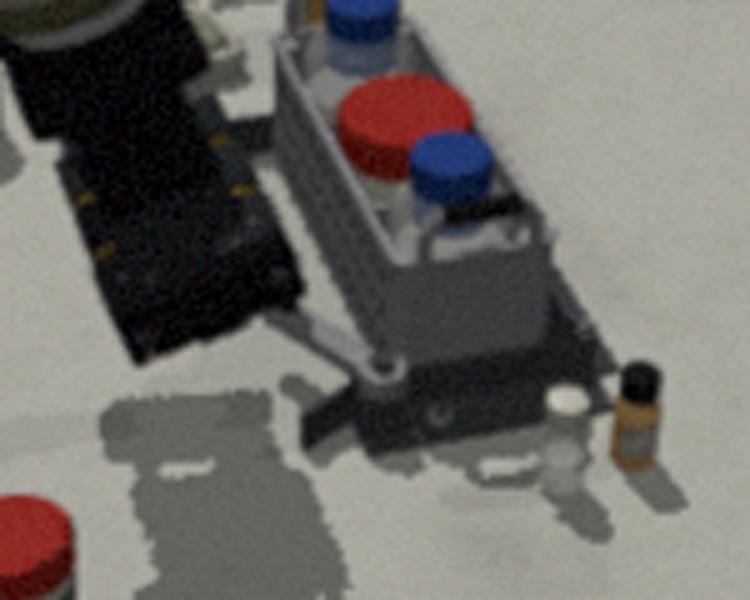

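```bash
python3 -c "
from h import *
p=w2b(world('t20',[(230+197.5/5-.5,150+208.5/5-.5)],.066)[0]);print(p, np.degrees(np.arctan2(p[1]+.119,p[0]+.048)))"
```

```text
[-0.07697551 -0.06620157  0.066     ] 118.75775827009342
```

Emit:
{"op": "step_arm", "data": {
  "increments": [
    [[-0.004,0.014,0.001],[0,0,0]],
    [[-0.016,0.02,0.005],[0,0,0]],
    [[-0.025,0.024,0.0075],[0,0,0]],
    [[-0.033,0.027,0.01],[0,0,0]],
    [[-0.04,0.029,0.012],[0,0,0]]
  ]
}}

```text
time: 14.45
ee_pos: [0.6006, 0.0377, 0.0498]
eef_rot: [0.067, 0.986, -0.013, 0.151]
ft_force: [-1.8, -0.4, -0.3]
width: 0.0005
```

```bash
python3 -c "
from h import *
inc([-.062,-.06,.05],tool(.3))
snap('scene','s21')
a=cv2.resize(load('s21')['p'][150:270,190:340],None,fx=5,fy=5,interpolation=cv2.INTER_CUBIC);cv2.imwrite('pics/c17.png',a)"
```

```text
t 14.45 bayTCP [-69.6 -58.3  49.8] F [-1.7 -0.6 -0.3] w 0.000
inc [-0.0073 -0.0017  0.0021] [-0.003  0.005  0.005] rows>= 0.15524081275979437 0.05391224626296332
```

View pics/c17.png

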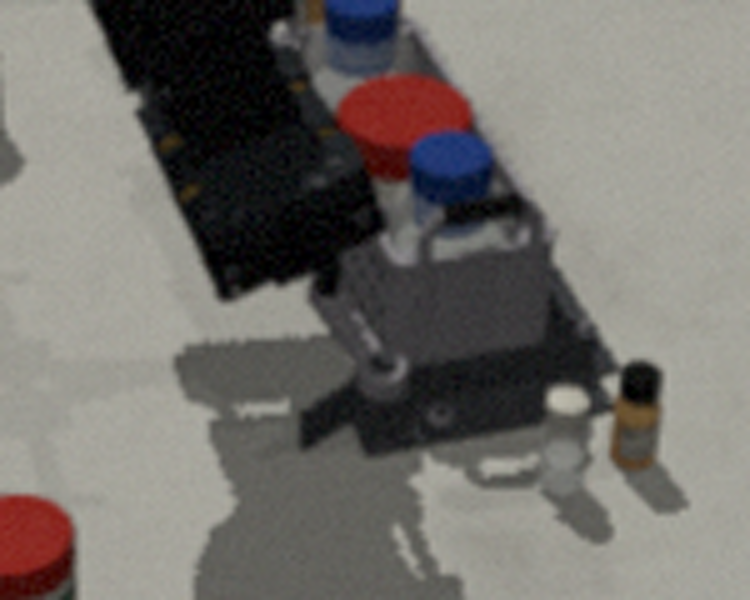

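Nearly closed; finish in small steps, watching the force.

Emit:
{"op": "step_arm", "data": {
  "increments": [
    [[-0.003,-0.001,0.001],[0,0,0]],
    [[-0.006,-0.001,0.002],[0,0,0]],
    [[-0.007,-0.001,0.002],[0,0,0]]
  ]
}}

```text
time: 14.8
ee_pos: [0.6085, 0.0354, 0.0501]
eef_rot: [0.067, 0.986, -0.013, 0.152]
ft_force: [-1.5, 1.1, -1.4]
width: 0.0002
```

```bash
python3 -c "
from h import *
inc([-.059,-.06,.05],tool(.3))"
```

```text
t 14.80 bayTCP [-61.4 -59.5  50.1] F [-1.6  0.9 -1.4] w 0.000
inc [-0.0022 -0.0006  0.0008] [-0.003  0.006  0.005] rows>= 0.049050246107349676 0.05388383069815001
```

Emit:
{"op": "step_arm", "data": {
  "increments": [
    [[-0.002,0,0.0005],[0,0,0]],
    [[-0.004,0,0.001],[0,0,0]],
    [[-0.006,0,0.002],[0,0,0]]
  ]
}}

```text
time: 15.1
ee_pos: [0.6107, 0.0353, 0.0487]
eef_rot: [0.067, 0.987, -0.013, 0.148]
ft_force: [-37.7, 4.9, 30.3]
width: 0.0005
```

```bash
python3 -c "
from h import *
inc([-.10,-.06,.05],tool(.3))"
```

```text
t 15.10 bayTCP [-59.2 -59.2  48.7] F [-38.   -0.4  30.3] w 0.000
inc [ 0.0386 -0.0006 -0.0131] [-0.005 -0.003  0.006] rows>= 0.816060364500057 0.05232463918520221
```

Emit:
{"op": "step_arm", "data": {
  "increments": [
    [[0.008,0,-0.003],[0,0,0]],
    [[0.025,0,-0.008],[0,0,0]],
    [[0.045,0,-0.015],[0,0,0]],
    [[0.07,0,-0.03],[0,0,0]],
    [[0.09,0,-0.06],[0,0,0]]
  ]
}}

```text
time: 15.6
ee_pos: [0.5058, 0.049, 0.0783]
eef_rot: [0.067, 0.987, -0.014, 0.146]
ft_force: [-0.6, 1.0, -0.1]
width: 0.0004
```

```bash
python3 -c "
from h import *
inc([-.10,-.06,.05],tool(.3))
snap('top','t22');snap('scene','s22')
a=cv2.resize(load('t22')['p'][120:220,180:330],None,fx=5,fy=5,interpolation=cv2.INTER_CUBIC);cv2.imwrite('pics/c18.png',a)"
```

```text
t 15.60 bayTCP [-165.   -60.3   78.3] F [-0.7  1.  -0.1] w 0.000
inc [-0.0539  0.0002  0.046 ] [-0.006 -0.006  0.006] rows>= 1.4175285498498371 0.06653510679782403
```

View pics/c18.png

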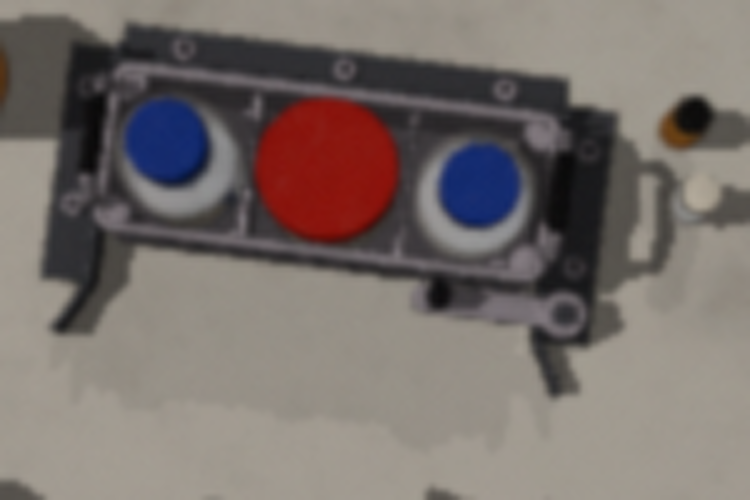

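View pics/s22.png

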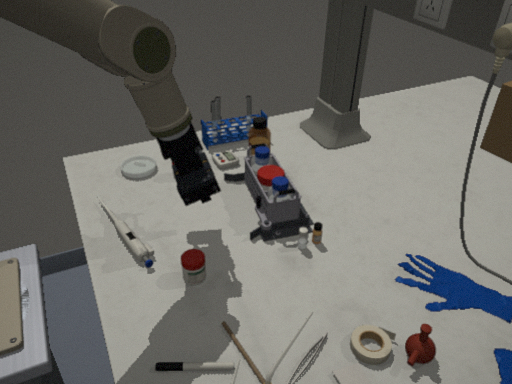

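```bash
python3 -c "
from h import *
p=w2b(world('t22',[(180+438.5/5-.5,120+294/5-.5)],.066)[0]);q=w2b(world('t22',[(180+563/5-.5,120+315/5-.5)],.042)[0])
for o in (q[:2],np.array([-.048,-.119])):
  a=np.degrees(np.arctan2(*(p[:2]-o)[::-1]));print(p,o,a,np.radians(230-a))
carrier('t22',180,120,5,[(110,64),(560,121),(543,282),(95,225)])
carrier('t11',180,120,5,[(110,64),(560,121),(543,282),(95,225)])
d=cv2.absdiff(load('t22')['p'],load('t11')['p']);print(d[125:178,190:295].mean())
d=cv2.absdiff(load('t22')['p'],load('top0')['p']);print('others',d[100:190,90:190].mean(),d[135:170,308:335].mean(), d[0:60,300:400].mean())"
```

```text
[-0.04807624 -0.05847041  0.066     ] [-0.04863249 -0.1185183 ] 89.46926362023828 2.452724050079018
[-0.04807624 -0.05847041  0.066     ] [-0.048 -0.119] 90.0721685168824 2.442201374556182
carrier bay mm [-0.9 -1.4] rel yaw -0.002 w,d 0.20629784731124123 0.07383306446744813
carrier bay mm [-0.9 -1.4] rel yaw -0.002 w,d 0.20629784731124123 0.07383306446744813
5.2577418388739146
others 11.159740740740741 14.952380952380953 15.237388888888889
```

```bash
python3 -c "
from h import *
print(r.read_state()['ft_force'],np.abs(r.read_state()['joint_vel']).max())
print(r.close_job())"
```

```text
[ 0.66373417 -0.3563618  -0.53051069] 0.07830128204465503
the job is handed in; nothing more can be done
None
```

I slid the carrier home with the open fingertips, pushing about 17 to 20 mm above the bench. It stopped against the bumpers at about 37 N. I then swung the latch closed with the shut fingers on its pin, up to its stop, and backed the arm clear and handed in at about 16 s.

**Last checks from the top picture:**
- **Carrier:** about 1 mm short of home, 1.4 mm to the right, and square within about 0.002 rad. The same pose fits before and after the latch work.
- **Load:** the bottles and jar stand upright in their places.
- **Latch:** about 2.44 rad, fully closed.
- **Other things on the bench:** the bottle, timer and vials look unmoved by eye. The pixel-difference check on them was too noisy to prove it.

**What did not go smoothly:**
- The first tilted pose was out of reach, because joint 4 was at its limit.
- In the next pose the gripper body came close to the carrier's rim, and the force read about 20 N forward with 11 N of lift. I backed off and tilted further before going on.
- One latch push slid past the pin without moving it, and the next was backed off because of a sideways force. The latch closed on the try after that.
- Both final pushes against the stops read 37 to 38 N forward (about 42 and 49 N in total) at the wrist, well below the 120 N limit.

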